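# Set the casting flasks over the wax trees

## Task

Get the four wax trees ready for pouring the mould plaster: take the stack of steel casting flasks apart and lower each flask, flange down, over the tree on the rubber base of its own size (smallest flask on the smallest base, and so on up to the largest), until its flange lies flat on the seat inside the base's lip. Keep every flask upright all the way and set it down gently, without letting it fall, and do not knock over a base with its tree.

Things in the scene. Friction and masses are not known exactly. Their poses are not given: they have to be found in the camera images.
- flask_1: Smallest of four loose steel casting flasks: perforated tube, open at both ends, 3 mm wall, flat flange round its lower end. Tube 34 mm outside, 54 mm high in all; flange 54 mm across, 4 mm thick; about 0.20 kg. It stands on flask_2's upper rim, on top of the stack. Origin: on the axis, underside of the flange; z up; yaw is meaningless (round). Grip across the tube near its top.
- flask_2: Second smallest of four loose steel casting flasks: perforated tube, open at both ends, 3 mm wall, flat flange round its lower end. Tube 45 mm outside, 62 mm high in all; flange 65 mm across, 4 mm thick; about 0.28 kg. It stands on flask_3's upper rim. Origin: on the axis, underside of the flange; z up; yaw is meaningless (round). Grip across the tube near its top.
- flask_3: Second largest of four loose steel casting flasks: perforated tube, open at both ends, 3 mm wall, flat flange round its lower end. Tube 56 mm outside, 70 mm high in all; flange 76 mm across, 4 mm thick; about 0.36 kg. It stands on flask_4's upper rim. Origin: on the axis, underside of the flange; z up; yaw is meaningless (round). Grip across the tube near its top.
- flask_4: Largest of four loose steel casting flasks: perforated tube, open at both ends, 3 mm wall, flat flange round its lower end. Tube 67 mm outside, 78 mm high in all; flange 87 mm across, 4 mm thick; about 0.44 kg. On the bench, under the others; the brick piles nearby are 60 mm high. Origin: on the axis, underside of the flange; z up; yaw is meaningless (round). Grip across the tube near its top.
- base_1: Smallest of four loose black rubber bases, a round dish, for flask_1. 76 mm across, 16 mm high; inside its lip a flat seat 64 mm across (10 mm more than the flange), 6 mm above the underside. Green wax tree in the middle, at most 14 mm across, tip 46 mm above the underside. Origin: centre of the underside; z up. A seated flask has its origin 6 mm above this one.
- base_2: Second smallest of four loose black rubber bases, a round dish, for flask_2. 87 mm across, 16 mm high; inside its lip a flat seat 75 mm across (10 mm more than the flange), 6 mm above the underside. Green wax tree in the middle, at most 24 mm across, tip 54 mm above the underside. Origin: centre of the underside; z up. A seated flask has its origin 6 mm above this one.
- base_3: Second largest of four loose black rubber bases, a round dish, for flask_3. 98 mm across, 16 mm high; inside its lip a flat seat 86 mm across (10 mm more than the flange), 6 mm above the underside. Green wax tree in the middle, at most 34 mm across, tip 62 mm above the underside. Origin: centre of the underside; z up. A seated flask has its origin 6 mm above this one.
- base_4: Largest of four loose black rubber bases, a round dish, for flask_4. 109 mm across, 16 mm high; inside its lip a flat seat 97 mm across (10 mm more than the flange), 6 mm above the underside. Green wax tree in the middle, at most 44 mm across, tip 70 mm above the underside. Origin: centre of the underside; z up. A seated flask has its origin 6 mm above this one.

How it is judged:
By the outcome, as a careful person would: the job done as asked, in the order asked, and still so for the second after the job is handed in, with the robot touching nothing.
It also fails if it takes over 96 s, if anything falls off the work surface, if the arm or the gripper's body presses on something with over 40 N, if the wrist force passes 120 N, or if a joint passes its speed limit or range.

## Robot

A 6-joint arm with a two-finger parallel gripper is mounted at the origin on a cart in front of the work surface, level with it; the furniture and walls round the work are solid. World frame = base frame: x ahead of the robot, y to its left, z up, the work surface at z = 0. Lengths are in m, angles in rad, forces in N, time in s.
With the tool pointing down it reaches from about 0.35 to 0.925 m from the base axis. Payload 6.4 kg.
Tool frame: the origin (TCP) lies between the finger pads; the fingertips stand 22 mm ahead of it and the grasp point (between the pads) lies 3 mm ahead of it; z points along the fingers, y is the line along which they close (so a half turn about z gives the same grasp; the last joint's range is limited). The gripper opens to 85 mm and grips with 20 to 120 N. Pads are 22 mm wide; open, the fingers measure 114 mm over their backs; the gripper's body (76 mm by 85 mm) begins 54 mm behind the grasp point. The pads swing forward as they close: fully open they stand 13 mm farther back than shut.
Start: joints at [1.002, 0.245, 1.558, -0, 1.339, -0.174], TCP at [0.25, 0.6, 0.253] pointing down, gripper open.
Joint ranges: [-3.13, 3.13], [-1.02, 2.26], [0.13, 2.54], [-0.95, 4.09], [0.21, 2.88], [-2.74, 2.74]. Speed limits (rad/s): [2.57, 2.57, 3.14, 3.14, 3.14, 3.14].

## Interface

Orientations are given as a 3x3 rotation matrix whose columns are the frame's x, y, z axes.
In Python, from station import manip, eyes, workorder gives the robot as it stands.
- The arm moves only by the tool step_arm, never from a script. Its argument "moves" is a list of rows, each a list of 3 entries, a list of its own where there are three numbers: the shift along the world's x, y, z in units of 25 mm (1.0 is 25 mm), then the turn about the world's z in units of 6 degrees (1.0 is 6 degrees), then the closure, from -1 (fully open) to 1 (shut). A call has 1 to 5 rows; each row is the pose to reach, as a shift and turn from the pose commanded when the call began; what a row does not reach only later rows make up. A row lasts 1/12 s, in which the tool goes at most 41.7 mm and 7.16 degrees, less where a joint would pass 70% of its speed; a pose out of reach is approached as far as the arm can. A call with a gripper value outside its range is refused whole. The fingers move at their own pace and stop on an object; "newtons" is the grip in N (left out, the last holds). Time passes only in rows, so rows that repeat a pose let the fingers close. It gives the time, the measured TCP pose, the force, the opening and the grip force at its end, in the units of the state.
- manip.get_state(): the state, without advancing time (a new reading comes with each control period).
- eyes.camera(name): name is "side" or "top" or "wrist"; returns a dict with "image" (480x640x3 uint8, blue, green, red), "fov_y" (degrees; the focal length in pixels is half the picture's height over the tangent of half this angle, whatever the lens; pixels are square), "cx", "cy" (the principal point, pixels), "eye" and "orientation" of the camera in the world. Camera axes: x right, y down, z forward; pixel columns grow to the right and rows downward; lengths in m; the calibration is good to about 2 mm. A picture is of the moment at which its call begins. There is no depth.
- workorder.hand_in(): hands the job in; it is judged then, once.
Trained networks look in the newest picture that a camera, given by its name, has taken for a name from the list of things; names that differ only in an ending like _2 or _b are one class to them, and where a whole thing is asked for, a point or a joint stands for the part that bears it (a point fixed in the world has none). Each returns a list of dicts, best first, with "score" (0 to 1); they miss things now and then, are a little off and sometimes report something else, mostly with a low value. They report only what shows in the picture. A call takes as long as a camera call.
- eyes.search_frame(camera, target): "xyz" ([x, y, z] in m, in world coordinates, good to about 4 mm: the middle of the surface that is visible of it).
The state is a dict: "clock": time; "joints": joint angles; "joint_velocities": joint speeds; "effort": joint torques, N m; "ee_pos": TCP position; "orientation": TCP orientation; "wrist_force": force on the tool from outside, world axes, zero at the start; "ft_torque": the same for the moment, N m; "gripper_width": finger opening in m; "grasp_force": force on a finger pad.
Only numpy, scipy, OpenCV 4.12 (cv2) and the standard library are available. Lean on these libraries where they do the work, as an engineer would, in place of code of your own. Each camera call takes 0.05 s, during which the arm holds its last target. There are 200 camera calls.

## Working session

There is one attempt and no reset: what is moved stays moved. The work goes in short steps, Python scripts to look and compute and a tool call to move; the robot and the scene stay as the last step left them, time stands still between calls to the robot, and variables do not carry over. Pictures are saved under pics/ and viewed, at most 15 in all, crops included, and the job is handed in when it is done.

Besides the shell and the picture viewer there is one more tool, called after ">>>" as name(argument=value, ...) on one line, values as JSON. step_arm: Moves the arm, as the interface text tells. Its arguments: {"type":"object","properties":{"moves":{"type":"array"},"newtons":{"type":"number"}},"required":["moves"]}

```bash
mkdir -p pics; python3 - <<'E'
from station import manip, eyes
import cv2
print(manip.get_state())
for c in ("top","side"):
    r=eyes.camera(c); cv2.imwrite(f"pics/{c}0.png",r["image"])
    print(c,{k:v for k,v in r.items() if k!="image"})
    for t in ("flask_1","base_1"):
        for d in eyes.search_frame(c,t): print(t,d)
E
```

```text
{'clock': 0.0, 'joints': array([ 1.00187431e+00,  2.45816514e-01,  1.55900585e+00,  2.20025507e-05,
        1.33867412e+00, -1.74129026e-01]), 'joint_velocities': array([-1.59277364e-04, -5.00441030e-05, -1.34691337e-03,  3.47075568e-04,
       -4.49605327e-04, -2.64040563e-04]), 'effort': array([-3.89147112e-05, -4.29512572e+01, -3.26124787e+01, -2.00508234e-04,
        5.40075489e-03, -6.25512016e-07]), 'ee_pos': array([0.24973207, 0.59956432, 0.2521831 ]), 'orientation': array([[-9.23074067e-01,  3.84620824e-01, -1.04368072e-03],
       [ 3.84622080e-01,  9.23072760e-01, -1.59241039e-03],
       [ 3.50919045e-04, -1.87133539e-03, -9.99998187e-01]]), 'wrist_force': array([-0.59979765, -0.77742666, -0.73281412]), 'ft_torque': array([-0.00554183,  0.03187133,  0.05958571]), 'grasp_force': 0.0, 'gripper_width': 0.08531985127670454}
top {'fov_y': 56.30717971716129, 'cx': 319.2513380822363, 'cy': 243.02750021274346, 'eye': array([0.51640982, 0.16379444, 0.99697916]), 'orientation': array([[ 0.00677957, -0.99976758,  0.02046527],
       [-0.99996004, -0.00665879,  0.00596421],
       [-0
[... 535 characters left out ...]
50367064293147, 'cy': 248.02260102493648, 'eye': array([-0.0803778 , -0.33688581,  1.0629687 ]), 'orientation': array([[ 0.6284963 , -0.58825945,  0.50886463],
       [-0.77775143, -0.46709113,  0.42062882],
       [-0.00975272, -0.66013385, -0.75108467]])}
flask_1 {'xyz': [0.4548, 0.3563, 0.235], 'score': 0.97}
flask_1 {'xyz': [0.4393, 0.3343, 0.0252], 'score': 0.97}
flask_1 {'xyz': [0.4474, 0.3447, 0.0975], 'score': 0.67}
flask_1 {'xyz': [0.447, 0.3447, 0.16], 'score': 0.61}
base_1 {'xyz': [0.673, -0.062, 0.0078], 'score': 0.95}
base_1 {'xyz': [0.6477, 0.1902, 0.0054], 'score': 0.94}
base_1 {'xyz': [0.6668, 0.0588, 0.0051], 'score': 0.6}
base_1 {'xyz': [0.426, 0.15, 0.0047], 'score': 0.58}
```

View pics/top0.png

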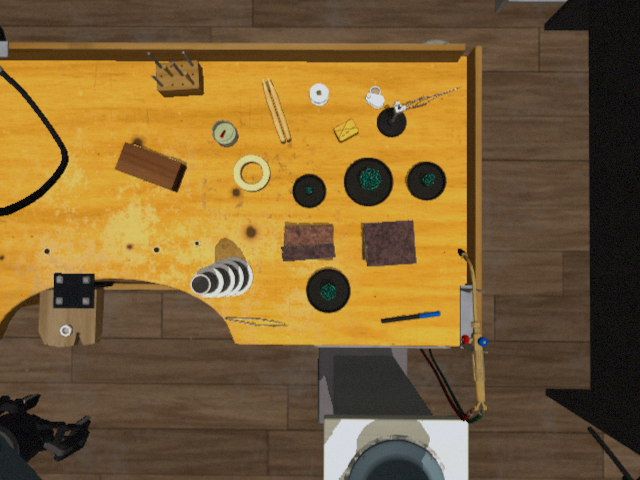

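View pics/side0.png

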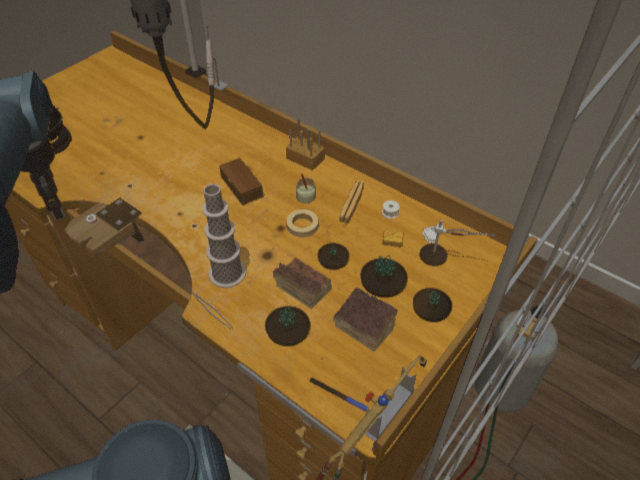

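Top view: stack at (203–250, 280); bases at (309,190) = 1, (368,182) = 4, (426,181) = 2 and (328,290) = 3; brick piles at (309,241) and (389,243). The side view shows the same layout, with the stack at (222,235).

```bash
cat > h.py <<'E'
import numpy as np, cv2
from station import manip, eyes, workorder
H=[.054,.062,.070,.078]; T=[.034,.045,.056,.067]; F=[.054,.065,.076,.087]
B=[.076,.087,.098,.109]
def f(r): return 240/np.tan(np.radians(r["fov_y"]/2))
def proj(r,P):
    c=(np.atleast_2d(P)-r["eye"])@r["orientation"]
    return c[:,:2]/c[:,2:]*f(r)+[r["cx"],r["cy"]]
def unproj(r,uv,z):
    d=r["orientation"]@np.array([(uv[0]-r["cx"])/f(r),(uv[1]-r["cy"])/f(r),1])
    return r["eye"]+d*(z-r["eye"][2])/d[2]
def circ(x,y,z,R,n=60):
    a=np.linspace(0,2*np.pi,n); return np.c_[x+R*np.cos(a),y+R*np.sin(a),0*a+z]
def draw(img,r,P,s,off,col):
    q=((proj(r,P)-off+.5)*s-.5)
    cv2.polylines(img,[np.round(q).astype(int)],False,col,1)
def st():
    s=manip.get_state(); print(round(s["clock"],2),s["ee_pos"].round(4),s["wrist_force"].round(1),round(s["gripper_width"],4),round(s["grasp_force"],1)); return s
E
cat > a.py <<'E'
from h import *
ap={1:(.6493,.195),4:(.669,.063),2:(.6735,-.062),3:(.43,.152)}
R={c:eyes.camera(c) for c in("top","side")}
for c,r in R.items():
    g=cv2.GaussianBlur(r["image"],(3,3),0).max(2)
    for i,(x,y) in ap.items():
        p=proj(r,[x,y,.008])[0]
        m=((g<75)*255).astype(np.uint8)
        k=np.zeros_like(m); cv2.circle(k,tuple(int(v) for v in p),48 if c=="top" else 40,255,-1)
        hull=np.vstack([circ(x,y,z,B[i-1]/2) for z in(0,.016)])
        cs=cv2.findContours(m&k,cv2.RETR_EXTERNAL,cv2.CHAIN_APPROX_NONE)[0]
        q=max(cs,key=cv2.contourArea); e=cv2.fitEllipse(cv2.convexHull(q)); e0=cv2.fitEllipse(cv2.convexHull(proj(r,hull).astype(np.float32)))
        # correct by shift of modelled silhouette centre
        d=np.array(e[0])-e0[0]; w=unproj(r,proj(r,[x,y,.008])[0]+d,.008)
        print(c,i,w[:2].round(4),np.round(e[1],1),np.round(e0[1],1))
out=[]
z=0; zs=[]
for i in(3,2,1,0): zs.append((i,z)); z+=H[i]
r=R["top"]; off=np.array([180,245]); s=7
im=cv2.resize(r["image"][245:310,180:265],None,fx=s,fy=s,interpolation=cv2.INTER_CUBIC)
r2=R["side"]; off2=np.array([190,170]); im2=cv2.resize(r2["image"][170:300,190:260],None,fx=4,fy=4,interpolation=cv2.INTER_CUBIC)
import sys
xy=eval(sys.argv[1])
for i,z in zs:
    x,y=xy[i]
    for I,rr,o,ss in((im,r,off,s),(im2,r2,off2,4)):
        draw(I,rr,circ(x,y,z+.004,F[i]/2),ss,o,(0,0,255)); draw(I,rr,circ(x,y,z+H[i],T[i]/2),ss,o,(0,255,0))
im=im[:520]; h=np.zeros((520,im.shape[1]+im2.shape[1],3),np.uint8); h[:im.shape[0],:im.shape[1]]=im; h[:,im.shape[1]:]=im2[:520]
cv2.imwrite(sys.argv[2],h[:,:800] if h.shape[1]>800 else h); print(h.shape)
E
sed -i 's/s=7$/s=6/' a.py
python3 a.py "[(.457,.348)]*4" pics/o1.png
```

```text
top 1 [0.6523 0.1937] [32.2 32.6] [34.6 35.3]
top 4 [0.6732 0.0632] [47.4 47.8] [49.7 50.6]
top 2 [ 0.676  -0.0647] [37.4 38.1] [39.8 41.5]
top 3 [0.4335 0.1502] [42.8 43.1] [44.8 45.3]
side 1 [0.6499 0.195 ] [25.2 29.6] [28.9 33.2]
side 4 [0.6711 0.0651] [38.  45.7] [41.6 49. ]
side 2 [ 0.6737 -0.0627] [31.9 38.2] [36.  41.5]
side 3 [0.432 0.152] [38.3 43.5] [42.5 46.6]
(520, 790, 3)
```

View pics/o1.png

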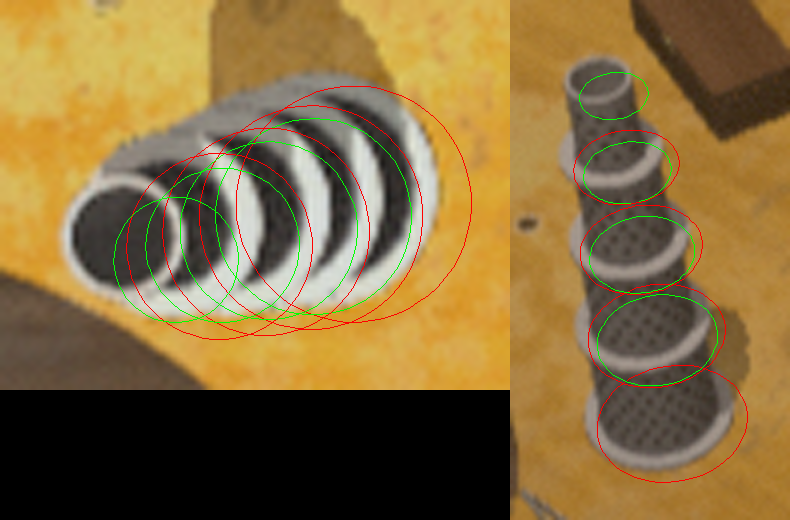

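Overlay (red/green) sits about 6 mm in x and 13 mm in y off the stack. I'll shift it and redraw.

```bash
python3 a.py "[(.4635,.3615),(.4635,.361),(.4635,.3605),(.4635,.360)]" pics/o2.png | tail -1
```

```text
(520, 790, 3)
```

View pics/o2.png

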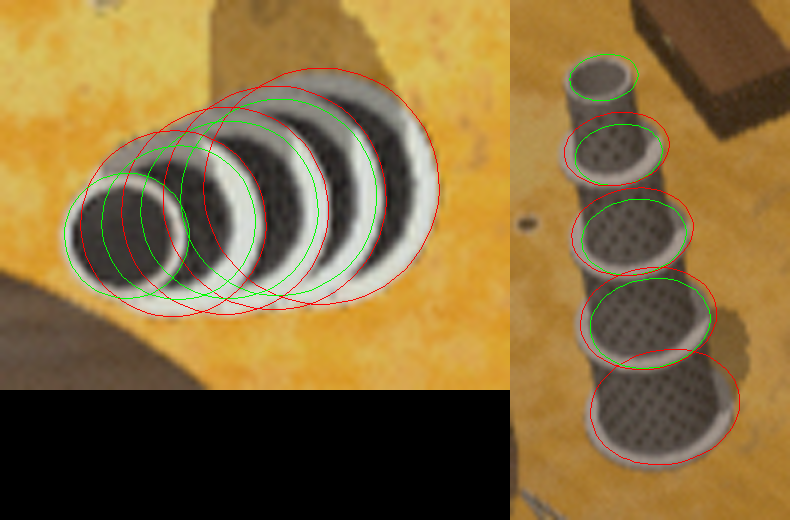

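Top-camera overlay fits the rims, so the stack is at about (0.4625, 0.361). Moving over it with the fingers closing along y.

>>> step_arm(moves=[[[1,-1,1.2],0.8,-1],[[2,-2.2,2.4],1.6,-1],[[3,-3.4,3.2],2.4,-1],[[4,-4.5,3.2],3.1,-1],[[5,-5.6,3.2],3.77,-1]], newtons=40)

```text
clock: 0.92
ee_pos: [0.3737, 0.4623, 0.3365]
orientation: [[-1.0, -0.005, 0.004], [-0.005, 1.0, 0.003], [-0.004, 0.003, -1.0]]
wrist_force: [0.8, 0.5, -0.0]
gripper_width: 0.0853
grasp_force: 0.0
```

>>> step_arm(moves=[[[1.2,-1.3,0],0,-1],[[2.4,-2.6,0],0,-1],[[3.5,-3.96,0],0,-1],[[3.5,-3.96,0],0,-1],[[3.5,-3.96,0],0,-1]])

```text
clock: 1.33
ee_pos: [0.4614, 0.362, 0.3332]
orientation: [[-1.0, 0.004, -0.0], [0.004, 1.0, -0.0], [0.0, -0.0, -1.0]]
wrist_force: [-1.5, 0.6, -0.0]
gripper_width: 0.0853
grasp_force: 0.0
```

```bash
python3 - <<'E'
from h import *
s=st(); print(s["orientation"].round(3).tolist(), s["joints"].round(2))
r=eyes.camera("wrist"); print({k:v for k,v in r.items() if k!="image"})
im=r["image"].copy(); z=0
for i in(3,2,1,0):
    draw(im,r,circ(.4625,.361,z+.004,F[i]/2),1,0,(0,0,255)); z+=H[i]; draw(im,r,circ(.4625,.361,z,T[i]/2),1,0,(0,255,0))
cv2.imwrite("pics/w1.png",im)
E
```

```text
1.33 [0.4614 0.362  0.3332] [-1.5  0.6 -0. ] 0.0853 0.0
[[-1.0, 0.004, -0.0], [0.004, 1.0, -0.0], [0.0, -0.0, -1.0]] [ 0.47  0.04  1.64 -0.    1.46 -1.09]
{'fov_y': 65.65520477995173, 'cx': 319.67160007227955, 'cy': 247.84002174166628, 'eye': array([0.38141228, 0.36134072, 0.45438074]), 'orientation': array([[ 4.22220222e-03,  9.51476425e-01,  3.07692681e-01],
       [ 9.99991069e-01, -3.96029873e-03, -1.47560752e-03],
       [-1.85450832e-04,  3.07696164e-01, -9.51484649e-01]])}
```

View pics/w1.png

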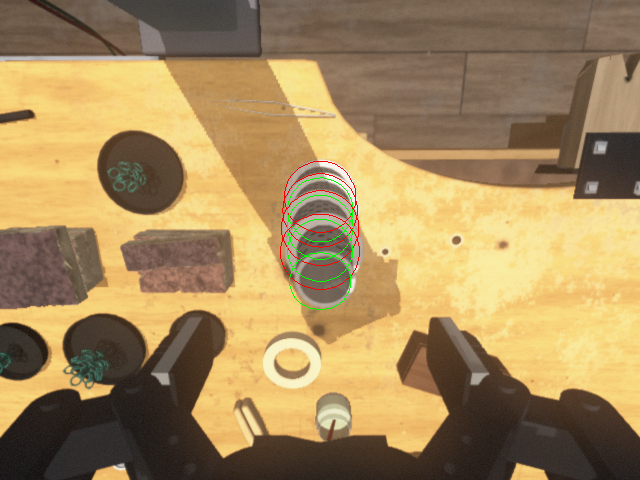

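Wrist view: stack rims near (323,283) up to (318,185), within about 1–2 mm of the overlay; the arm is centred over it. Descend and grip flask_1.

>>> step_arm(moves=[[[0,0,-1],0,-1],[[0,0,-2],0,-1],[[0,0,-3.1],0,-1],[[0,0,-3.1],0,-1],[[0,0,-3.1],0,-0.2]])

```text
clock: 1.8
ee_pos: [0.4581, 0.3648, 0.2545]
orientation: [[-1.0, -0.002, -0.003], [-0.002, 1.0, -0.001], [0.003, -0.001, -1.0]]
wrist_force: [-0.1, 0.4, 0.3]
gripper_width: 0.0757
grasp_force: 0.0
```

>>> step_arm(moves=[[[0,0,0],0,0.1],[[0,0,0],0,0.3],[[0,0,0],0,1],[[0,0,0],0,1],[[0,0,0],0,1]])

```text
clock: 2.22
ee_pos: [0.4607, 0.3644, 0.2579]
orientation: [[-1.0, -0.0, 0.003], [-0.0, 1.0, 0.002], [-0.003, 0.002, -1.0]]
wrist_force: [-1.5, -0.5, 4.9]
gripper_width: 0.0327
grasp_force: 40.0
```

>>> step_arm(moves=[[[0,0,0.2],0,1],[[0,0,0.6],0,1],[[0,0,1.2],0,1],[[0,0,2],0,1],[[0,0,2.6],0,1]])

```text
clock: 2.63
ee_pos: [0.4599, 0.3638, 0.3221]
orientation: [[-1.0, 0.0, 0.0], [0.0, 1.0, 0.0], [-0.0, 0.0, -1.0]]
wrist_force: [0.2, -0.1, -1.4]
gripper_width: 0.0324
grasp_force: 39.9
```

```bash
cat > w.py <<'E'
# wrist view: draw held flask k (1..4), whose top lies TOP below TCP
from h import *; import sys
k=int(sys.argv[1])-1; s=st(); r=eyes.camera("wrist"); e=s["ee_pos"]; im=r["image"].copy()
zt=e[2]+float(sys.argv[2])
draw(im,r,circ(e[0],e[1],zt,T[k]/2),1,0,(0,255,0)); draw(im,r,circ(e[0],e[1],zt-H[k]+.004,F[k]/2),1,0,(0,0,255))
for i,x,y in eval(sys.argv[4]): draw(im,r,circ(x,y,.016,B[i-1]/2),1,0,(255,0,255))
cv2.imwrite(sys.argv[3],im)
E
python3 w.py 1 .008 pics/w2.png "[(1,.6511,.1944),(4,.6722,.0641),(2,.6749,-.0637),(3,.4328,.1511)]"
```

```text
2.63 [0.4599 0.3638 0.3221] [ 0.2 -0.1 -1.4] 0.0324 39.9
```

View pics/w2.png

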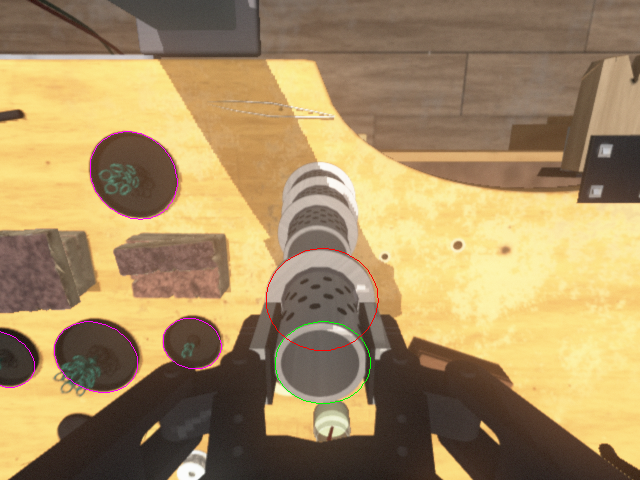

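The base overlays (magenta) line up, and the held flask's rim at (321,362) sits under the TCP within about 1 mm. Carrying it to base_1.

>>> step_arm(moves=[[[0.4,-0.4,0],0,1],[[1.2,-1.1,0],0,1],[[2.2,-2,0],0,1],[[3.2,-2.9,0],0,1],[[4.2,-3.8,0],0,1]])

```text
clock: 3.1
ee_pos: [0.5656, 0.267, 0.319]
orientation: [[-1.0, -0.0, -0.002], [-0.0, 1.0, -0.001], [0.002, -0.001, -1.0]]
wrist_force: [-0.2, 0.5, -1.5]
gripper_width: 0.0329
grasp_force: 40.0
```

>>> step_arm(moves=[[[1,-0.9,-0.4],0,1],[[2,-1.8,-1.2],0,1],[[2.8,-2.5,-2.2],0,1],[[3.3,-2.9,-3.2],0,1],[[3.4,-3,-4.2],0,1]])

```text
clock: 3.52
ee_pos: [0.6515, 0.1903, 0.2127]
orientation: [[-1.0, 0.004, -0.001], [0.004, 1.0, -0.001], [0.001, -0.001, -1.0]]
wrist_force: [-1.1, 0.1, -2.7]
gripper_width: 0.0327
grasp_force: 40.0
```

>>> step_arm(moves=[[[0,0,-0.8],0,1],[[0,0,-1.2],0,1],[[0,0,-1.4],0,1],[[0,0,-1.4],0,1],[[0,0,-1.4],0,1]])

```text
clock: 3.93
ee_pos: [0.6503, 0.194, 0.1817]
orientation: [[-1.0, -0.0, 0.001], [-0.0, 1.0, 0.0], [-0.001, 0.0, -1.0]]
wrist_force: [0.5, -0.3, -1.8]
gripper_width: 0.0327
grasp_force: 40.0
```

```bash
python3 w.py 1 .008 pics/w3.png "[(1,.6511,.1944),(4,.6722,.0641),(3,.4328,.1511)]"; python3 -c "
from h import *
for i in range(4): eyes.camera('top'); st()"
```

```text
3.93 [0.6503 0.194  0.1817] [ 0.5 -0.3 -1.8] 0.0327 40.0
4.03 [0.6508 0.1942 0.1828] [-0.   0.2 -2.2] 0.0326 40.0
4.08 [0.6507 0.1942 0.1827] [ 0.8  0.  -2.4] 0.0326 40.0
4.13 [0.6506 0.1942 0.1825] [-0.5 -0.8 -3. ] 0.0326 40.0
4.18 [0.6505 0.1942 0.1822] [-0.7  0.6 -2.5] 0.0327 40.0
```

View pics/w3.png

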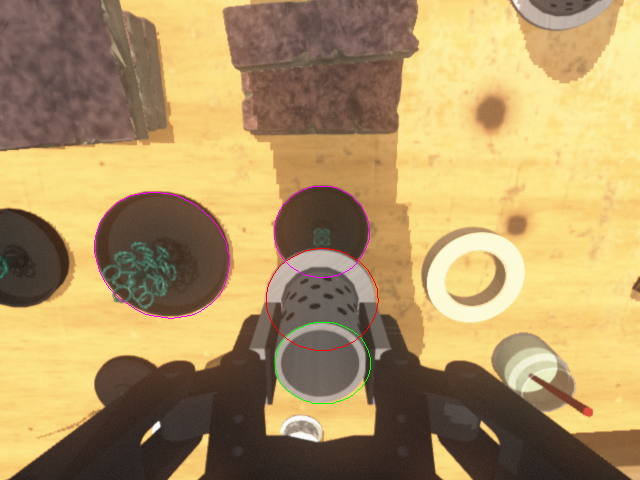

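Wrist view: base_1 matches its magenta circle (321,231) and the flask is directly over it. Lowering.

>>> step_arm(moves=[[[0,0,-0.6],0,1],[[0,0,-1.6],0,1],[[0,0,-2.6],0,1],[[0,0,-3.6],0,1],[[0,0,-4.2],0,1]])

```text
clock: 4.6
ee_pos: [0.6478, 0.1936, 0.0715]
orientation: [[-1.0, -0.0, -0.005], [-0.0, 1.0, -0.001], [0.005, -0.001, -1.0]]
wrist_force: [0.3, -0.3, -2.3]
gripper_width: 0.0327
grasp_force: 40.0
```

>>> step_arm(moves=[[[0,0,-0.1],0,1],[[0,0,-0.2],0,1],[[0,0,-0.3],0,1],[[0,0,-0.3],0,1],[[0,0,-0.3],0,1]])

```text
clock: 5.02
ee_pos: [0.651, 0.194, 0.0698]
orientation: [[-1.0, -0.0, 0.003], [-0.0, 1.0, 0.0], [-0.003, 0.0, -1.0]]
wrist_force: [0.2, 0.5, -1.9]
gripper_width: 0.0325
grasp_force: 40.1
```

>>> step_arm(moves=[[[0,0,-0.1],0,1],[[0,0,-0.2],0,1],[[0,0,-0.3],0,1],[[0,0,-0.4],0,1],[[0,0,-0.4],0,1]])

```text
clock: 5.43
ee_pos: [0.6494, 0.1938, 0.0573]
orientation: [[-1.0, 0.0, -0.001], [0.0, 1.0, -0.0], [0.001, -0.0, -1.0]]
wrist_force: [-1.5, -0.8, -1.6]
gripper_width: 0.0329
grasp_force: 40.1
```

>>> step_arm(moves=[[[0,0,-0.05],0,1],[[0,0,-0.1],0,1],[[0,0,-0.14],0,1],[[0,0,-0.14],0,1],[[0,0,-0.14],0,1]])

```text
clock: 5.85
ee_pos: [0.6499, 0.1939, 0.0546]
orientation: [[-1.0, 0.0, -0.0], [0.0, 1.0, 0.0], [0.0, 0.0, -1.0]]
wrist_force: [0.3, -0.0, -0.7]
gripper_width: 0.0327
grasp_force: 40.1
```

>>> step_arm(moves=[[[0,0,-0.04],0,1],[[0,0,-0.08],0,1],[[0,0,-0.08],0,1],[[0,0,-0.08],0,1]])

```text
clock: 6.18
ee_pos: [0.6502, 0.1939, 0.0541]
orientation: [[-1.0, -0.0, 0.0], [-0.0, 1.0, -0.0], [-0.0, -0.0, -1.0]]
wrist_force: [-4.0, -1.4, 5.9]
gripper_width: 0.0324
grasp_force: 40.8
```

Contact force now shows at the seated height. Releasing and returning to the stack for flask_2.

>>> step_arm(moves=[[[0,0,0],0,0.1],[[0,0,0],0,-0.2],[[0,0,0],0,-1],[[0,0,0],0,-1],[[0,0,0],0,-1]])

```text
clock: 6.6
ee_pos: [0.6499, 0.1939, 0.0526]
orientation: [[-1.0, 0.0, -0.0], [0.0, 1.0, 0.0], [0.0, 0.0, -1.0]]
wrist_force: [0.2, 0.0, 1.2]
gripper_width: 0.0843
grasp_force: 0.0
```

>>> step_arm(moves=[[[0,0,0],0,-1],[[0,0,0.5],0,-1],[[0,0,1.5],0,-1],[[0,0,3],0,-1],[[0,0,4.5],0,-1]])

```text
clock: 7.02
ee_pos: [0.649, 0.1938, 0.1661]
orientation: [[-1.0, 0.0, -0.002], [0.0, 1.0, -0.0], [0.002, -0.0, -1.0]]
wrist_force: [0.4, -0.3, 0.1]
gripper_width: 0.0854
grasp_force: 0.0
```

>>> step_arm(moves=[[[0,0,1.5],0,-1],[[-1,0.9,2.5],0,-1],[[-2.1,1.9,3.5],0,-1],[[-3.2,2.8,4.4],0,-1],[[-4.2,3.8,4.4],0,-1]])

```text
clock: 7.43
ee_pos: [0.5459, 0.2898, 0.2822]
orientation: [[-1.0, 0.001, 0.01], [0.001, 1.0, 0.003], [-0.01, 0.003, -1.0]]
wrist_force: [0.1, 1.1, 1.0]
gripper_width: 0.0857
grasp_force: 0.0
```

>>> step_arm(moves=[[[-1.1,1,0],0,-1],[[-2.2,1.9,0],0,-1],[[-3,2.7,0],0,-1],[[-3.4,3,0],0,-1],[[-3.4,3,0],0,-1]])

```text
clock: 7.85
ee_pos: [0.4581, 0.3654, 0.2762]
orientation: [[-1.0, -0.004, 0.001], [-0.004, 1.0, 0.001], [-0.001, 0.001, -1.0]]
wrist_force: [0.3, 0.3, 0.2]
gripper_width: 0.0855
grasp_force: 0.0
```

```bash
cat > v.py <<'E'
# wrist view: stack top k at given xy + bases
from h import *; import sys
k=int(sys.argv[1])-1; x,y=eval(sys.argv[2]); s=st(); r=eyes.camera("wrist"); im=r["image"].copy(); z=0
for i in range(3,k-1,-1):
    draw(im,r,circ(x,y,z+.004,F[i]/2),1,0,(0,0,255)); z+=H[i]; draw(im,r,circ(x,y,z,T[i]/2),1,0,(0,255,0))
for i,a,b in [(1,.6511,.1944),(3,.4328,.1511)]: draw(im,r,circ(a,b,.016,B[i-1]/2),1,0,(255,0,255))
cv2.imwrite(sys.argv[3],im)
t=eyes.camera("top"); print([d for d in eyes.search_frame("top","flask_1")])
cv2.imwrite("pics/t%d.png"%k,cv2.resize(t["image"][140:320,180:460],None,fx=2.5,fy=2.5))
E
python3 v.py 2 "(.4615,.3625)" pics/w4.png
```

```text
7.85 [0.4581 0.3654 0.2762] [0.3 0.3 0.2] 0.0855 0.0
[{'xyz': [0.4767, 0.3525, 0.1537], 'score': 0.95}, {'xyz': [0.4664, 0.3352, 0.0069], 'score': 0.93}, {'xyz': [0.6496, 0.1933, 0.007], 'score': 0.88}, {'xyz': [0.4751, 0.3409, 0.0829], 'score': 0.79}]
```

View pics/w4.png

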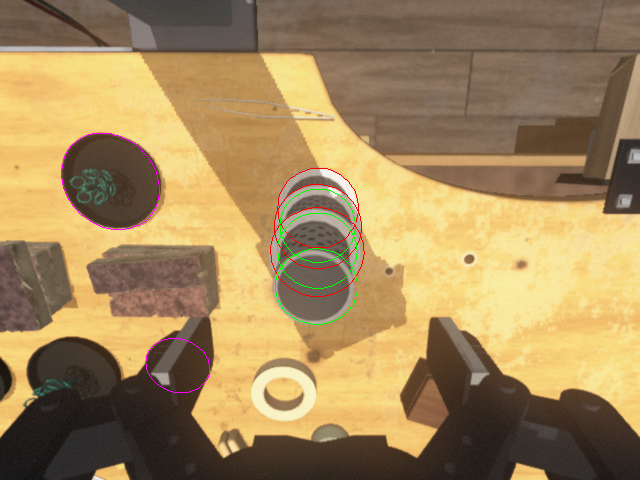

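Overlay fits the remaining stack (flask_2 rim centre at (315,286)). Gripping flask_2.

>>> step_arm(moves=[[[0,0,-0.8],0,-1],[[0.04,-0.06,-1.8],0,-1],[[0.04,-0.06,-2.6],0,-1],[[0.04,-0.06,-2.9],0,-1],[[0.04,-0.06,-2.9],0,-0.3]])

```text
clock: 8.42
ee_pos: [0.4608, 0.3608, 0.2002]
orientation: [[-1.0, 0.002, -0.004], [0.002, 1.0, -0.002], [0.004, -0.002, -1.0]]
wrist_force: [-0.3, -1.3, 0.5]
gripper_width: 0.0757
grasp_force: 0.0
```

>>> step_arm(moves=[[[0,0,0],0,-0.1],[[0,0,0],0,0],[[0,0,0],0,0.15],[[0,0,0],0,1],[[0,0,0],0,1]])

```text
clock: 8.83
ee_pos: [0.4621, 0.3627, 0.2048]
orientation: [[-1.0, 0.0, 0.004], [0.0, 1.0, 0.001], [-0.004, 0.001, -1.0]]
wrist_force: [1.3, -1.4, 7.1]
gripper_width: 0.0436
grasp_force: 41.6
```

>>> step_arm(moves=[[[0,0,0],0,1],[[0,0,0.3],0,1],[[0,0,1],0,1],[[0,0,2],0,1],[[0,0,3],0,1]])

```text
clock: 9.25
ee_pos: [0.4596, 0.3621, 0.2769]
orientation: [[-1.0, -0.0, -0.004], [-0.0, 1.0, -0.002], [0.004, -0.002, -1.0]]
wrist_force: [0.4, -0.4, -1.4]
gripper_width: 0.0434
grasp_force: 41.4
```

```bash
python3 w.py 2 .007 pics/w5.png "[(1,.6511,.1944),(4,.6722,.0641),(2,.6749,-.0637),(3,.4328,.1511)]"
```

```text
9.25 [0.4596 0.3621 0.2769] [ 0.4 -0.4 -1.4] 0.0434 41.4
```

View pics/w5.png

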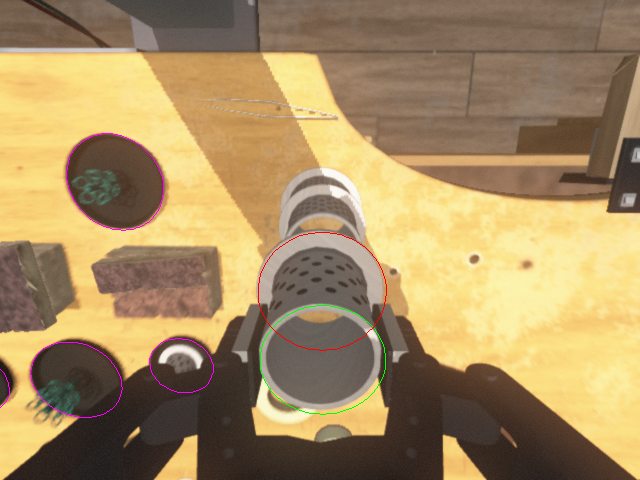

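Flask_2 is held centred (rim at (321,359)), and flask_1 sits in base_1 at (182,364). Carrying flask_2 to base_2.

>>> step_arm(moves=[[[0.3,-0.6,0],0,1],[[0.9,-1.7,0],0,1],[[1.5,-2.9,0],0,1],[[2.1,-4.1,0],0,1],[[2.7,-5.3,0],0,1]])

```text
clock: 9.72
ee_pos: [0.528, 0.2288, 0.2766]
orientation: [[-1.0, -0.001, -0.002], [-0.001, 1.0, 0.0], [0.002, 0.0, -1.0]]
wrist_force: [0.3, 0.5, -3.6]
gripper_width: 0.0435
grasp_force: 41.5
```

>>> step_arm(moves=[[[0.6,-1.2,0],0,1],[[1.2,-2.4,0],0,1],[[1.8,-3.6,0],0,1],[[2.4,-4.8,0],0,1],[[3,-6,0],0,1]])

```text
clock: 10.13
ee_pos: [0.6032, 0.0786, 0.2765]
orientation: [[-1.0, -0.0, -0.002], [-0.0, 1.0, 0.001], [0.002, 0.001, -1.0]]
wrist_force: [0.7, 0.9, -2.6]
gripper_width: 0.044
grasp_force: 41.5
```

>>> step_arm(moves=[[[0.7,-1.4,-0.3],0,1],[[1.4,-2.7,-0.8],0,1],[[2.1,-4.2,-1.4],0,1],[[2.6,-5.2,-2],0,1],[[2.88,-5.77,-2.6],0,1]])

```text
clock: 10.55
ee_pos: [0.6758, -0.0677, 0.2107]
orientation: [[-1.0, 0.003, -0.001], [0.003, 1.0, -0.0], [0.001, -0.0, -1.0]]
wrist_force: [0.8, 0.6, -1.9]
gripper_width: 0.0439
grasp_force: 41.6
```

>>> step_arm(moves=[[[0,0,-0.6],0,1],[[0,0,-1.2],0,1],[[0,0,-1.5],0,1],[[0,0,-1.5],0,1],[[0,0,-1.5],0,1]])

```text
clock: 10.97
ee_pos: [0.6749, -0.0631, 0.1748]
orientation: [[-1.0, -0.002, -0.001], [-0.002, 1.0, 0.0], [0.001, 0.0, -1.0]]
wrist_force: [0.6, 0.7, -1.5]
gripper_width: 0.0437
grasp_force: 41.6
```

```bash
python3 w.py 2 .007 pics/w6.png "[(1,.6511,.1944),(4,.6722,.0641),(2,.6749,-.0637),(3,.4328,.1511)]"; python3 -c "
from h import *
for i in range(3): eyes.camera('top'); st()"
```

```text
10.97 [ 0.6749 -0.0631  0.1748] [ 0.6  0.7 -1.5] 0.0437 41.6
11.07 [ 0.6759 -0.0636  0.1766] [ 0.1 -0.4 -2.2] 0.0436 41.6
11.12 [ 0.6761 -0.0638  0.1769] [ 0.7  0.7 -2.4] 0.0437 41.6
11.17 [ 0.6761 -0.064   0.1769] [-0.4  0.  -2.6] 0.0437 41.6
```

View pics/w6.png

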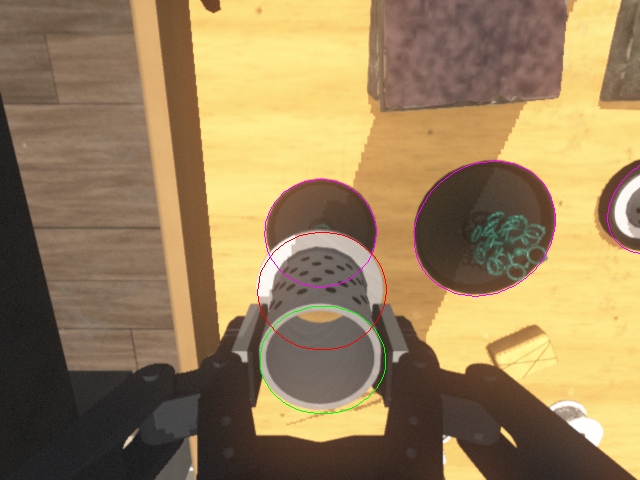

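Base_2 matches its circle (321,233) and the flask is above it. Lowering.

>>> step_arm(moves=[[[-0.05,0,-0.6],0,1],[[-0.05,0,-1.5],0,1],[[-0.05,0,-2.5],0,1],[[-0.05,0,-3.5],0,1],[[-0.05,0,-4],0,1]])

```text
clock: 11.58
ee_pos: [0.6728, -0.0638, 0.0726]
orientation: [[-1.0, -0.0, -0.003], [-0.0, 1.0, 0.001], [0.003, 0.001, -1.0]]
wrist_force: [-0.5, 0.7, -3.8]
gripper_width: 0.0437
grasp_force: 41.6
```

>>> step_arm(moves=[[[0,0,0],0,1],[[0,0,-0.1],0,1],[[0,0,-0.2],0,1],[[0,0,-0.3],0,1],[[0,0,-0.3],0,1]])

```text
clock: 12.0
ee_pos: [0.6748, -0.0645, 0.0688]
orientation: [[-1.0, -0.0, 0.002], [-0.0, 1.0, -0.0], [-0.002, -0.0, -1.0]]
wrist_force: [-1.0, 0.4, -2.4]
gripper_width: 0.0435
grasp_force: 41.7
```

>>> step_arm(moves=[[[0,0,-0.06],0,1],[[0,0,-0.12],0,1],[[0,0,-0.16],0,1],[[0,0,-0.16],0,1],[[0,0,-0.16],0,1]])

```text
clock: 12.42
ee_pos: [0.6741, -0.0644, 0.0636]
orientation: [[-1.0, 0.0, -0.0], [0.0, 1.0, 0.0], [0.0, 0.0, -1.0]]
wrist_force: [0.8, -0.2, -2.8]
gripper_width: 0.0438
grasp_force: 41.7
```

>>> step_arm(moves=[[[0,0,-0.04],0,1],[[0,0,-0.08],0,1],[[0,0,-0.08],0,1],[[0,0,-0.08],0,1]])

```text
clock: 12.75
ee_pos: [0.6745, -0.0645, 0.063]
orientation: [[-1.0, -0.0, 0.0], [-0.0, 1.0, -0.0], [-0.0, -0.0, -1.0]]
wrist_force: [-4.0, 0.9, 5.3]
gripper_width: 0.0441
grasp_force: 42.4
```

Seated. Release and go for flask_3.

>>> step_arm(moves=[[[0,0,0],0,0],[[0,0,0],0,-0.3],[[0,0,0],0,-1],[[0,0,0],0,-1],[[0,0,0],0,-1]])

```text
clock: 13.17
ee_pos: [0.6743, -0.0644, 0.0617]
orientation: [[-1.0, 0.0, 0.0], [0.0, 1.0, -0.0], [-0.0, -0.0, -1.0]]
wrist_force: [-0.2, 0.3, -0.2]
gripper_width: 0.0851
grasp_force: 0.0
```

>>> step_arm(moves=[[[0,0,0],0,-1],[[0,0,0.6],0,-1],[[0,0,1.8],0,-1],[[0,0,3.2],0,-1],[[0,0,4.6],0,-1]])

```text
clock: 13.58
ee_pos: [0.6738, -0.0642, 0.1785]
orientation: [[-1.0, -0.0, -0.001], [-0.0, 1.0, 0.0], [0.001, 0.0, -1.0]]
wrist_force: [-0.7, -1.0, 0.5]
gripper_width: 0.0855
grasp_force: 0.0
```

>>> step_arm(moves=[[[0,0,1.2],0,-1],[[-0.6,1.2,1.9],0,-1],[[-1.2,2.4,1.9],0,-1],[[-1.9,3.7,1.9],0,-1],[[-2.5,5,1.9],0,-1]])

```text
clock: 14.0
ee_pos: [0.6111, 0.0616, 0.2262]
orientation: [[-1.0, 0.001, 0.002], [0.001, 1.0, -0.0], [-0.002, -0.0, -1.0]]
wrist_force: [0.3, 0.6, -0.4]
gripper_width: 0.0856
grasp_force: 0.0
```

>>> step_arm(moves=[[[-0.6,1.3,0],0,-1],[[-1.3,2.6,0],0,-1],[[-1.9,3.9,0],0,-1],[[-2.6,5.2,0],0,-1],[[-3.2,6.4,0],0,-1]])

```text
clock: 14.42
ee_pos: [0.5305, 0.2223, 0.2256]
orientation: [[-1.0, -0.0, 0.001], [-0.0, 1.0, 0.001], [-0.001, 0.001, -1.0]]
wrist_force: [0.3, 0.3, -0.6]
gripper_width: 0.0852
grasp_force: 0.0
```

>>> step_arm(moves=[[[-0.7,1.4,0],0,-1],[[-1.4,2.8,0],0,-1],[[-2.1,4.2,0],0,-1],[[-2.7,5.4,0],0,-1],[[-2.82,5.68,0],0,-1]])

```text
clock: 14.83
ee_pos: [0.4587, 0.3663, 0.2256]
orientation: [[-1.0, -0.005, 0.001], [-0.005, 1.0, 0.002], [-0.001, 0.002, -1.0]]
wrist_force: [-0.2, 0.3, -0.9]
gripper_width: 0.0852
grasp_force: 0.0
```

```bash
python3 v.py 3 "(.4615,.3625)" pics/w7.png; python3 -c "
from h import *
for i in range(3): eyes.camera('top'); st()"
```

```text
14.83 [0.4587 0.3663 0.2256] [-0.2  0.3 -0.9] 0.0852 0.0
[{'xyz': [0.4805, 0.3494, 0.0863], 'score': 0.97}, {'xyz': [0.6688, -0.0534, 0.0269], 'score': 0.78}, {'xyz': [0.4772, 0.3333, 0.006], 'score': 0.65}, {'xyz': [0.6474, 0.1931, 0.0086], 'score': 0.55}]
15.03 [0.4616 0.362  0.2248] [ 0.2 -0.4  0.3] 0.0854 0.0
15.08 [0.4619 0.3616 0.2246] [-0.1  1.  -0.1] 0.0853 0.0
15.13 [0.462  0.3614 0.2245] [ 0.1  1.  -0.7] 0.0857 0.0
```

View pics/w7.png

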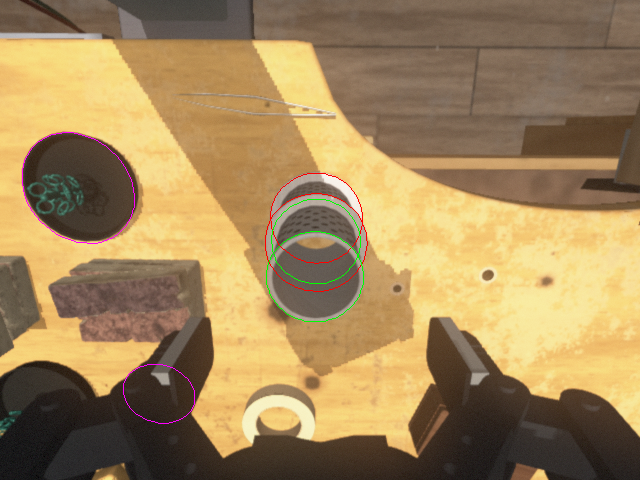

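Overlay fits flask_3's rim (315,276). Gripping it.

>>> step_arm(moves=[[[0,0.04,-0.7],0,-1],[[0,0.04,-1.6],0,-1],[[0,0.04,-2.5],0,-1],[[0,0.04,-3.1],0,-1],[[0,0.04,-3.28],0,-1]])

```text
clock: 15.55
ee_pos: [0.4603, 0.3615, 0.1391]
orientation: [[-1.0, 0.002, -0.005], [0.002, 1.0, -0.003], [0.005, -0.003, -1.0]]
wrist_force: [0.1, -0.4, -0.6]
gripper_width: 0.0856
grasp_force: 0.0
```

>>> step_arm(moves=[[[0,0,0],0,-0.7],[[0,0,0],0,-0.3],[[0,0,0],0,-0.2],[[0,0,0],0,0],[[0,0,0],0,1]])

```text
clock: 15.97
ee_pos: [0.4625, 0.3639, 0.144]
orientation: [[-1.0, 0.0, 0.004], [0.0, 1.0, 0.001], [-0.004, 0.001, -1.0]]
wrist_force: [1.9, -2.8, 3.7]
gripper_width: 0.0546
grasp_force: 43.5
```

>>> step_arm(moves=[[[0,0,0],0,1],[[0,0,0],0,1],[[0,0,0.3],0,1],[[0,0,0.9],0,1],[[0,0,1.8],0,1]])

```text
clock: 16.38
ee_pos: [0.4585, 0.3626, 0.1841]
orientation: [[-1.0, -0.0, -0.008], [-0.0, 1.0, -0.003], [0.008, -0.003, -1.0]]
wrist_force: [-0.0, -0.3, -4.6]
gripper_width: 0.0542
grasp_force: 43.3
```

>>> step_arm(moves=[[[0,0,0.8],0,1],[[0,0,1.2],0,1],[[0,0,1.2],0,1],[[0,0,1.2],0,1]])

```text
clock: 16.72
ee_pos: [0.4606, 0.3635, 0.2165]
orientation: [[-1.0, -0.0, -0.001], [-0.0, 1.0, -0.0], [0.001, -0.0, -1.0]]
wrist_force: [0.2, -0.6, -4.6]
gripper_width: 0.0543
grasp_force: 43.4
```

```bash
python3 w.py 3 .006 pics/w8.png "[(1,.6511,.1944),(4,.6722,.0641),(3,.4328,.1511)]"; python3 -c "
from h import *
for i in range(2): eyes.camera('top'); st()"
```

```text
16.72 [0.4606 0.3635 0.2165] [ 0.2 -0.6 -4.6] 0.0543 43.4
16.82 [0.46   0.3631 0.2151] [-0.1 -0.2 -3.8] 0.0544 43.4
16.87 [0.4601 0.3631 0.215 ] [ 0.6 -0.5 -4.5] 0.0546 43.4
```

View pics/w8.png

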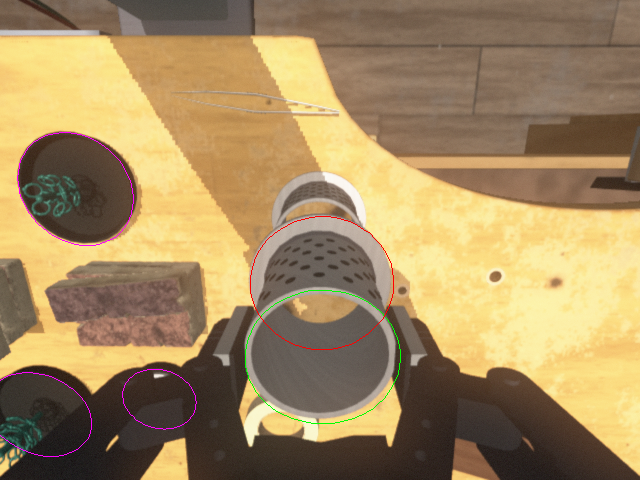

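Flask_3 is held centred (rim at (320,354)) and base_3 matches its circle (76,188). Carrying it over.

>>> step_arm(moves=[[[-0.1,-0.6,0],0,1],[[-0.3,-1.8,0],0,1],[[-0.5,-3,0],0,1],[[-0.6,-4.2,0],0,1],[[-0.7,-5.4,0],0,1]])

```text
clock: 17.28
ee_pos: [0.4424, 0.2273, 0.2157]
orientation: [[-1.0, -0.001, -0.003], [-0.001, 1.0, -0.001], [0.003, -0.001, -1.0]]
wrist_force: [0.8, -0.7, -3.7]
gripper_width: 0.0543
grasp_force: 43.8
```

>>> step_arm(moves=[[[-0.2,-1.1,0],0,1],[[-0.3,-2.1,0],0,1],[[-0.38,-2.8,-0.3],0,1],[[-0.38,-3.08,-1],0,1],[[-0.38,-3.08,-1.6],0,1]])

```text
clock: 17.7
ee_pos: [0.4337, 0.1501, 0.1759]
orientation: [[-1.0, 0.002, -0.001], [0.002, 1.0, -0.0], [0.001, -0.0, -1.0]]
wrist_force: [-0.7, 0.1, -3.9]
gripper_width: 0.0544
grasp_force: 43.9
```

>>> step_arm(moves=[[[0,0,-0.5],0,1],[[0,0,-0.9],0,1],[[0,0,-1],0,1],[[0,0,-1],0,1],[[0,0,-1],0,1]])

```text
clock: 18.12
ee_pos: [0.4344, 0.1518, 0.1524]
orientation: [[-1.0, -0.0, 0.0], [-0.0, 1.0, 0.0], [-0.0, 0.0, -1.0]]
wrist_force: [0.0, 1.1, -3.1]
gripper_width: 0.0553
grasp_force: 43.9
```

```bash
python3 -c "
from h import *
for i in range(3): r=eyes.camera('wrist'); s=st()
print(eyes.search_frame('wrist','base_3')[:2]); im=r['image'].copy(); draw(im,r,circ(.4328,.1511,.016,.049),1,0,(255,0,255)); cv2.imwrite('pics/w9.png',im)"
```

```text
18.17 [0.4347 0.1518 0.1529] [-0.3 -0.6 -3.4] 0.0545 43.9
18.22 [0.4348 0.1518 0.1531] [-0.2  0.1 -4.6] 0.0543 43.9
18.27 [0.4348 0.1518 0.1531] [ 0.  -0.5 -3.7] 0.0546 43.9
[{'xyz': [0.621, 0.195, 0.0097], 'score': 0.76}, {'xyz': [0.4071, 0.1492, 0.0097], 'score': 0.68}]
```

>>> step_arm(moves=[[[-0.08,0,-0.4],0,1],[[-0.08,-0.02,-1.1],0,1],[[-0.08,-0.02,-1.8],0,1],[[-0.08,-0.02,-2.4],0,1],[[-0.08,-0.02,-2.8],0,1]])

```text
clock: 18.73
ee_pos: [0.4309, 0.151, 0.0802]
orientation: [[-1.0, -0.0, -0.002], [-0.0, 1.0, -0.0], [0.002, -0.0, -1.0]]
wrist_force: [-1.1, -0.1, -3.9]
gripper_width: 0.0542
grasp_force: 43.9
```

>>> step_arm(moves=[[[0,0,0],0,1],[[0,0,-0.08],0,1],[[0,0,-0.16],0,1],[[0,0,-0.24],0,1],[[0,0,-0.24],0,1]])

```text
clock: 19.15
ee_pos: [0.4325, 0.1512, 0.0766]
orientation: [[-1.0, -0.0, 0.001], [-0.0, 1.0, 0.0], [-0.001, 0.0, -1.0]]
wrist_force: [0.0, -0.2, -3.6]
gripper_width: 0.0542
grasp_force: 43.9
```

>>> step_arm(moves=[[[0,0,-0.04],0,1],[[0,0,-0.08],0,1],[[0,0,-0.12],0,1],[[0,0,-0.12],0,1],[[0,0,-0.12],0,1]])

```text
clock: 19.57
ee_pos: [0.4321, 0.1511, 0.0732]
orientation: [[-1.0, -0.0, -0.0], [-0.0, 1.0, -0.0], [0.0, -0.0, -1.0]]
wrist_force: [-0.3, 0.6, -3.1]
gripper_width: 0.054
grasp_force: 43.9
```

>>> step_arm(moves=[[[0,0,-0.04],0,1],[[0,0,-0.08],0,1],[[0,0,-0.1],0,1],[[0,0,-0.1],0,1],[[0,0,-0.1],0,1]])

```text
clock: 19.98
ee_pos: [0.4324, 0.1511, 0.0721]
orientation: [[-1.0, -0.0, -0.001], [-0.0, 1.0, -0.0], [0.001, -0.0, -1.0]]
wrist_force: [-6.5, -0.8, 9.5]
gripper_width: 0.0542
grasp_force: 45.3
```

>>> step_arm(moves=[[[0,0,0],0,-0.3],[[0,0,0],0,-0.6],[[0,0,0],0,-1],[[0,0,0],0,-1],[[0,0,0],0,-1]])

```text
clock: 20.4
ee_pos: [0.4324, 0.1512, 0.0708]
orientation: [[-1.0, 0.0, 0.0], [0.0, 1.0, 0.0], [-0.0, 0.0, -1.0]]
wrist_force: [0.3, -0.8, 0.4]
gripper_width: 0.0852
grasp_force: 0.0
```

>>> step_arm(moves=[[[0,0,0],0,-1],[[0,0,0.6],0,-1],[[0,0,1.6],0,-1],[[0,0,2.6],0,-1],[[0,0,3.2],0,-1]])

```text
clock: 20.82
ee_pos: [0.4332, 0.1512, 0.1531]
orientation: [[-1.0, -0.0, 0.003], [-0.0, 1.0, 0.0], [-0.003, 0.0, -1.0]]
wrist_force: [0.4, 1.0, 0.2]
gripper_width: 0.0857
grasp_force: 0.0
```

>>> step_arm(moves=[[[0.1,1,0],0,-1],[[0.3,2.2,0],0,-1],[[0.5,3.4,0],0,-1],[[0.6,4.6,0],0,-1],[[0.8,5.8,0],0,-1]])

```text
clock: 21.23
ee_pos: [0.4519, 0.2976, 0.1506]
orientation: [[-1.0, 0.0, -0.0], [0.0, 1.0, -0.0], [0.0, -0.0, -1.0]]
wrist_force: [0.0, -0.8, -0.3]
gripper_width: 0.0854
grasp_force: 0.0
```

>>> step_arm(moves=[[[0.2,1.2,0],0,-1],[[0.3,2.2,0],0,-1],[[0.36,2.66,0],0,-1],[[0.36,2.66,0],0,-1],[[0.36,2.66,0],0,-1]])

```text
clock: 21.65
ee_pos: [0.4609, 0.3623, 0.1503]
orientation: [[-1.0, -0.001, -0.001], [-0.001, 1.0, -0.001], [0.001, -0.001, -1.0]]
wrist_force: [-0.0, -0.2, -0.5]
gripper_width: 0.0857
grasp_force: 0.0
```

```bash
python3 -c "
from h import *
for i in range(3): r=eyes.camera('wrist'); s=st()
im=r['image'].copy()
for R,z,c in((F[3]/2,.004,(0,0,255)),(T[3]/2,.078,(0,255,0))): draw(im,r,circ(.4615,.3625,z,R),1,0,c)
t=eyes.camera('top'); a=cv2.resize(t['image'][140:310,180:460],None,fx=2.0,fy=2.0)
w=cv2.resize(im[120:420,160:480],None,fx=.7,fy=.7)
o=np.zeros((max(a.shape[0],w.shape[0]),a.shape[1]+w.shape[1],3),np.uint8); o[:a.shape[0],:a.shape[1]]=a;o[:w.shape[0],a.shape[1]:]=w
cv2.imwrite('pics/w10.png',o); print(o.shape)"
```

```text
21.7 [0.4609 0.3618 0.1503] [ 0.6 -0.5  0. ] 0.0852 0.0
21.75 [0.461  0.3615 0.1504] [-0.3 -0.9 -0. ] 0.0854 0.0
21.8 [0.461  0.3614 0.1505] [0.3 0.3 0.4] 0.0852 0.0
(340, 784, 3)
```

View pics/w10.png

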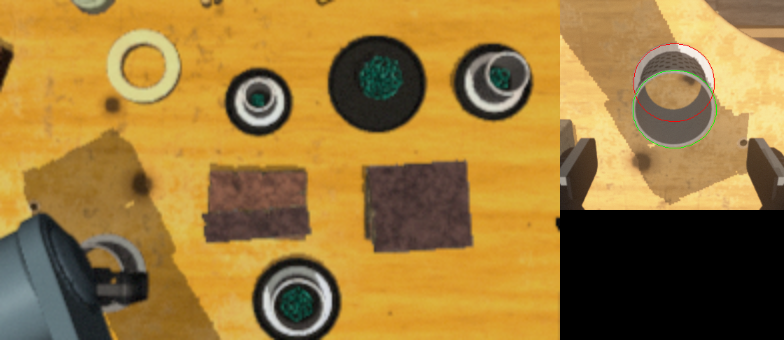

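All three placed flasks sit within their lips (base_1 (258,100), base_2 (493,82), base_3 (296,300)), and flask_4 fits its overlay. Gripping flask_4.

>>> step_arm(moves=[[[0,0.04,-0.6],0,-1],[[0,0.04,-1.4],0,-1],[[0,0.04,-2.2],0,-1],[[0,0.04,-2.8],0,-1],[[0,0.04,-3.1],0,-1]], newtons=50)

```text
clock: 22.27
ee_pos: [0.46, 0.3621, 0.071]
orientation: [[-1.0, 0.001, -0.003], [0.001, 1.0, -0.002], [0.003, -0.002, -1.0]]
wrist_force: [0.1, 0.3, -0.6]
gripper_width: 0.0857
grasp_force: 0.0
```

>>> step_arm(moves=[[[0,0,0],0,-0.8],[[0,0,0],0,-0.6],[[0,0,0],0,-0.4],[[0,0,0],0,1],[[0,0,0],0,1]])

```text
clock: 22.68
ee_pos: [0.4621, 0.3639, 0.0745]
orientation: [[-1.0, -0.0, 0.002], [-0.0, 1.0, 0.001], [-0.002, 0.001, -1.0]]
wrist_force: [0.6, -0.1, 1.2]
gripper_width: 0.0653
grasp_force: 56.8
```

>>> step_arm(moves=[[[0,0,0],0,1],[[0,0,0.3],0,1],[[0,0,0.9],0,1],[[0,0,1.8],0,1],[[0,0,2.8],0,1]])

```text
clock: 23.1
ee_pos: [0.4592, 0.3629, 0.1419]
orientation: [[-1.0, 0.0, -0.005], [0.0, 1.0, -0.002], [0.005, -0.002, -1.0]]
wrist_force: [0.6, -0.4, -4.2]
gripper_width: 0.0652
grasp_force: 57.0
```

>>> step_arm(moves=[[[0,0,1],0,1],[[0,0,1.6],0,1],[[0,0,1.6],0,1],[[0,0,1.6],0,1]])

```text
clock: 23.43
ee_pos: [0.4609, 0.3637, 0.1832]
orientation: [[-1.0, -0.0, 0.0], [-0.0, 1.0, 0.0], [-0.0, 0.0, -1.0]]
wrist_force: [1.5, -0.4, -5.1]
gripper_width: 0.0649
grasp_force: 57.1
```

```bash
python3 w.py 4 .006 pics/w11.png "[(4,.6722,.0641)]"; python3 -c "
from h import *
for i in range(2): eyes.camera('top'); st()"
```

```text
23.43 [0.4609 0.3637 0.1832] [ 1.5 -0.4 -5.1] 0.0649 57.1
23.53 [0.4598 0.363  0.181 ] [ 0.2  0.  -4.3] 0.0651 57.1
23.58 [0.4598 0.363  0.1807] [ 0.3 -0.5 -3.9] 0.0651 57.1
```

>>> step_arm(moves=[[[0.3,-0.4,0.3],0,1],[[1,-1.4,0.6],0,1],[[1.7,-2.4,0.8],0,1],[[2.4,-3.4,0.8],0,1],[[3.1,-4.4,0.8],0,1]])

```text
clock: 24.0
ee_pos: [0.5394, 0.2519, 0.203]
orientation: [[-1.0, -0.0, -0.0], [-0.0, 1.0, -0.0], [0.0, -0.0, -1.0]]
wrist_force: [-0.5, 0.5, -4.0]
gripper_width: 0.0649
grasp_force: 57.3
```

>>> step_arm(moves=[[[0.7,-1,0],0,1],[[1.4,-2,0],0,1],[[2.1,-3,0],0,1],[[2.8,-4,0],0,1],[[3.5,-4.9,0],0,1]])

```text
clock: 24.42
ee_pos: [0.6266, 0.1287, 0.2022]
orientation: [[-1.0, 0.001, -0.002], [0.001, 1.0, -0.0], [0.002, -0.0, -1.0]]
wrist_force: [0.0, 0.2, -4.7]
gripper_width: 0.0654
grasp_force: 57.3
```

>>> step_arm(moves=[[[0.7,-1,0],0,1],[[1.4,-1.9,0],0,1],[[1.9,-2.66,0],0,1],[[1.9,-2.66,-0.6],0,1],[[1.9,-2.66,-1],0,1]])

```text
clock: 24.83
ee_pos: [0.6738, 0.0627, 0.1766]
orientation: [[-1.0, 0.003, -0.001], [0.003, 1.0, 0.0], [0.001, 0.0, -1.0]]
wrist_force: [0.2, 0.3, -5.6]
gripper_width: 0.0651
grasp_force: 57.3
```

>>> step_arm(moves=[[[0,0,0],0,1],[[0,0,0],0,1]])

```text
clock: 25.0
ee_pos: [0.672, 0.0652, 0.1759]
orientation: [[-1.0, -0.001, -0.005], [-0.001, 1.0, 0.0], [0.005, 0.0, -1.0]]
wrist_force: [0.9, -0.6, -3.3]
gripper_width: 0.065
grasp_force: 57.3
```

```bash
python3 w.py 4 .006 pics/w12.png "[(1,.6511,.1944),(4,.6722,.0641),(2,.6749,-.0637)]"; python3 -c "
from h import *
for i in range(3): eyes.camera('top'); st()"
```

```text
25.0 [0.672  0.0652 0.1759] [ 0.9 -0.6 -3.3] 0.065 57.3
25.1 [0.6733 0.0654 0.1782] [-0.9  0.4 -3.5] 0.065 57.3
25.15 [0.6736 0.0654 0.1788] [ 0.6 -0.3 -4.5] 0.0651 57.3
25.2 [0.6738 0.0653 0.1791] [ 0.5  1.  -4.3] 0.0652 57.3
```

View pics/w12.png

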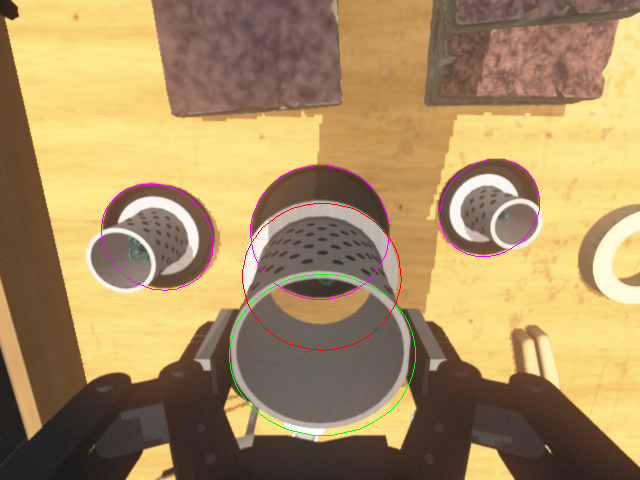

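Base_4 matches its circle (320,232), flask_4 hangs centred above it, and flasks 1 and 2 look seated and upright. Lowering.

>>> step_arm(moves=[[[-0.03,-0.03,-0.4],0,1],[[-0.03,-0.03,-1.2],0,1],[[-0.03,-0.03,-2.1],0,1],[[-0.03,-0.03,-3],0,1],[[-0.03,-0.03,-3.5],0,1]])

```text
clock: 25.62
ee_pos: [0.671, 0.0642, 0.0873]
orientation: [[-1.0, -0.0, -0.004], [-0.0, 1.0, 0.0], [0.004, 0.0, -1.0]]
wrist_force: [-0.7, -1.2, -5.6]
gripper_width: 0.0647
grasp_force: 57.3
```

>>> step_arm(moves=[[[0,0,0],0,1],[[0,0,-0.08],0,1],[[0,0,-0.16],0,1],[[0,0,-0.24],0,1],[[0,0,-0.24],0,1]])

```text
clock: 26.03
ee_pos: [0.6736, 0.0638, 0.0858]
orientation: [[-1.0, -0.0, 0.002], [-0.0, 1.0, -0.0], [-0.002, -0.0, -1.0]]
wrist_force: [-0.0, 0.6, -4.5]
gripper_width: 0.0648
grasp_force: 57.3
```

>>> step_arm(moves=[[[0,0,-0.04],0,1],[[0,0,-0.08],0,1],[[0,0,-0.12],0,1],[[0,0,-0.12],0,1],[[0,0,-0.12],0,1]])

```text
clock: 26.45
ee_pos: [0.6729, 0.0639, 0.0816]
orientation: [[-1.0, 0.0, -0.0], [0.0, 1.0, 0.0], [0.0, 0.0, -1.0]]
wrist_force: [-0.5, 0.4, -3.8]
gripper_width: 0.0649
grasp_force: 57.3
```

>>> step_arm(moves=[[[0,0,-0.04],0,1],[[0,0,-0.08],0,1],[[0,0,-0.1],0,1],[[0,0,-0.1],0,1],[[0,0,-0.1],0,1]])

```text
clock: 26.87
ee_pos: [0.6732, 0.0639, 0.0805]
orientation: [[-1.0, -0.0, 0.0], [-0.0, 1.0, -0.0], [-0.0, -0.0, -1.0]]
wrist_force: [-6.5, -0.7, 5.8]
gripper_width: 0.0648
grasp_force: 58.3
```

Contact at the seat height. Release and retreat.

>>> step_arm(moves=[[[0,0,0],0,-0.6],[[0,0,0],0,-0.8],[[0,0,0],0,-1],[[0,0,0],0,-1],[[0,0,0],0,-1]])

```text
clock: 27.28
ee_pos: [0.6731, 0.0638, 0.0792]
orientation: [[-1.0, 0.0, 0.0], [0.0, 1.0, -0.0], [-0.0, -0.0, -1.0]]
wrist_force: [-0.1, 0.7, 0.6]
gripper_width: 0.0855
grasp_force: 0.0
```

>>> step_arm(moves=[[[0,0,0],0,-1],[[0,0,0.5],0,-1],[[0,0,1.5],0,-1],[[0,0,3],0,-1],[[0,0,4.5],0,-1]])

```text
clock: 27.7
ee_pos: [0.6721, 0.0639, 0.1927]
orientation: [[-1.0, 0.0, -0.002], [0.0, 1.0, 0.0], [0.002, 0.0, -1.0]]
wrist_force: [1.6, -0.1, 1.1]
gripper_width: 0.0852
grasp_force: 0.0
```

>>> step_arm(moves=[[[-0.6,1,1],0,-1],[[-1.4,2,1.5],0,-1],[[-2.2,3.2,1.5],0,-1],[[-3,4.5,1.5],0,-1],[[-3.8,5.8,1.5],0,-1]])

```text
clock: 28.12
ee_pos: [0.5772, 0.21, 0.231]
orientation: [[-1.0, 0.001, 0.002], [0.001, 1.0, 0.0], [-0.002, 0.0, -1.0]]
wrist_force: [-0.1, 1.0, -0.5]
gripper_width: 0.0857
grasp_force: 0.0
```

>>> step_arm(moves=[[[-0.8,1.2,0],0,-1],[[-1.6,2.4,0],0,-1],[[-2.4,3.6,0],0,-1],[[-2.4,3.6,0],0,-1],[[-2.4,3.6,0],0,-1]])

```text
clock: 28.53
ee_pos: [0.5171, 0.3003, 0.2303]
orientation: [[-1.0, -0.003, 0.001], [-0.003, 1.0, 0.0], [-0.001, 0.0, -1.0]]
wrist_force: [0.8, -0.4, 0.2]
gripper_width: 0.0858
grasp_force: 0.0
```

```bash
python3 -c "
from h import *
st(); t=eyes.camera('top'); s=eyes.camera('side')
a=cv2.resize(t['image'][150:320,280:460],None,fx=2.2,fy=2.2,interpolation=cv2.INTER_CUBIC); b=cv2.resize(s['image'][215:355,250:470],None,fx=1.8,fy=1.8,interpolation=cv2.INTER_CUBIC)
o=np.zeros((max(a.shape[0],b.shape[0]),a.shape[1]+b.shape[1],3),np.uint8); o[:a.shape[0],:a.shape[1]]=a;o[:b.shape[0],a.shape[1]:]=b
cv2.imwrite('pics/fin.png',o); print(o.shape)"
```

```text
28.53 [0.5171 0.3003 0.2303] [ 0.8 -0.4  0.2] 0.0858 0.0
(374, 792, 3)
```

View pics/fin.png

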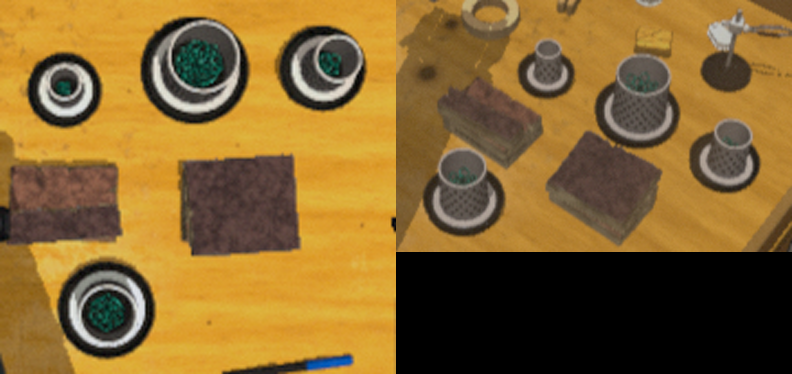

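All four flasks stand upright inside their bases' lips, with the trees inside them: (65,88), (200,65), (325,65) and (106,310). Handing in.

```bash
python3 -c "
from station import workorder
print(workorder.hand_in())"
```

```text
the job is handed in; nothing more can be done
None
```

The job is handed in: all four flasks stand upright, flange down, on the seats of their own bases over the trees, set down gently at about 29 s of the 96 s allowed; the hand-in returned no verdict.

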